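Open the ratchet clamp on a mini computer

ROBOT

A 6-joint arm with a two-finger parallel gripper is mounted at the origin on the work surface. World frame = base frame: x ahead of the robot, y to its left, z up, the work surface at z = 0. Lengths are in m, angles in degrees, forces in N, time in s.
With the tool pointing down it reaches from about 0.375 to 0.9 m from the base axis. Payload 3.1 kg.
Tool frame: the origin (TCP) lies at the very end of the fingers, on their centre line; the grasp point (between the pads) lies 19 mm behind it (bot.tcp_to_grasp is the distance from the TCP to the grasp point, in m); z points along the fingers, y is the direction in which the jaws open and shut (so a half turn about z gives the same grasp; the last joint's range is limited). The gripper opens to 87 mm and grips with 3 to 60 N. Pads are 19 mm wide; open, the fingers measure 117 mm over their backs; the gripper's body (75 mm by 190 mm) begins 51 mm behind the grasp point.
Start: joints at [-84.311, 30.224, 82.088, -0, 67.689, -10.227], TCP at [0.171, -0.601, 0.223] pointing down, gripper open.
Joint ranges: [-176.69, 176.69], [-43.24, 126.21], [12.49, 139.97], [-82, 262], [0, 151.66], [-163.58, 163.58]. Speed limits (degrees/s): [159.86, 159.86, 180, 180, 180, 180].

INTERFACE

Orientations are given as a 3x3 rotation matrix whose columns are the frame's x, y, z axes.
In Python, from rig import telemetry, eyes, order, bot gives the robot as it stands. The module is installed in compiled form; this text tells all that it offers.
- The arm moves only by the tool servo_tool, never from a script. Its argument "targets" is a list of rows, each a list of 2 entries, a list of its own where there are three numbers: the shift along the tool's x, y, z in m, then the turn, a rotation vector about the tool's x, y, z in rad. In form: [[[tx, ty, tz], [wx, wy, wz]], ...]. A call has 1 to 12 rows; each row is the pose to reach, as a shift and turn from the pose commanded when the call began, along the tool's axes at that moment; what a row does not reach only later rows make up. A row lasts 1/8 s, in which the tool goes at most 62.5 mm and 10.7 degrees, less where a joint would pass 70% of its speed; a pose out of reach is approached as far as the arm can. A call with a gripper value outside its range is refused whole. "gripper" is the finger opening in m, from 0 to 0.087, set as the call begins (left out, the last holds). The fingers move at their own pace and stop on an object; the grip force is fixed at half the most. Time passes only in rows, so rows that repeat a pose let the fingers close. It gives the time, the measured TCP pose, the force and the opening at its end, in the units of the state.
- telemetry.read_state(): the state, without advancing time (a new reading comes with each control period).
- eyes.capture(name): name is "scene" or "top" or "wrist"; returns a dict with "pixels" (480x640x3 uint8, blue, green, red), "intrinsics" (3x3 intrinsics, pixels), "extrinsics" (4x4, takes a point from camera to world coordinates); the wrist camera has in their place "T_tool_cam" (4x4, takes a point from camera to tool coordinates, whose origin is the TCP and whose axes are the flange's). Camera axes: x right, y down, z forward; pixel columns grow to the right and rows downward; lengths in m; the calibration is good to about 2 mm. A picture is of the moment at which its call begins: read the wrist's pose just before it. There is no depth.
- order.hand_in(): hands the job in, once; it reports no verdict.
The state is a dict: "time_s": time; "joint_positions": joint angles; "qvel": joint speeds; "tau": joint torques, N m; "position": TCP position; "tcp_rot": TCP orientation; "force": force on the tool from outside, world axes, zero at the start; "moment": the same for the moment, N m; "opening": opening from 0.0 (shut) to 1.0 (fully open).
Only numpy, scipy, OpenCV 4.12 (cv2) and the standard library are available. Lean on these libraries where they do the work, as an engineer would, in place of code of your own. Each camera call takes 0.05 s, during which the arm holds its last target. There are 200 camera calls.

TASK

The mini computer on the repair desk is to be freed from the bench clamp. Press the ratchet release pad on the sliding jaw down as far as it goes, then push the jaw fully back along its bar, away from the computer, against its end stops. Push with the fingers only: do not pinch the jaw, leave the computer lying in place, and do not disturb the other things on the desk.

Things in the scene. Friction and masses are not known exactly. Their poses are not given: they have to be found in the camera images.
- clamp: bench clamp bolted to the desk: grey base plate 320 x 100 x 12 mm with a toothed steel bar (24 mm wide, top at 30 mm, teeth up to 36 mm) along its middle. Origin: centre of the underside of the base, on the desk. Its x axis runs along the bar, from the fixed jaw (aluminium plate 90 mm wide, 90 mm high, at x = -152 to -140 mm) to the end stops (two small lugs at x = 118 mm); y is across the bar, z up.
- jaw (a joint): position of the sliding jaw along the bar, in m: 0 to 0.085, growing as the jaw is pushed back, away from the fixed jaw and the computer; 0.085 is against the end stops. It starts at 0 to 0.004. With the ratchet engaged it stops dead after at most 6 mm; released, it slides with about 3 N of friction.
- jaw_push (a point): point on the inner face (towards the fixed jaw) of the sliding jaw's upright plate, on its centre line, 85 mm above the desk, 20 mm below the plate's top edge. The plate is 86 mm wide, 13 mm thick (5 mm black rubber facing, 8 mm aluminium) and reaches from 38 to 105 mm above the desk; the face looks along -x of the clamp. Axes as those of the clamp.
- release (a joint): angle of the ratchet release rocker on the sliding jaw, in rad: 0 ratchet engaged (press pad level), 0.22 pad pressed fully down and the pawl lifted clear of the teeth (clear from 0.15). It takes about 1.5 to 2 N at the pad (firm once it is fully down), about 8 mm of travel at the pad's middle (which also shifts about 5 mm along clamp +x), and stays where it is left.
- release_pad (a point): middle of the top of the rocker's flat polished steel press pad (slippery, friction about 0.2), 35 mm (along the bar) x 40 mm (across), 56 mm above the desk when engaged. It rides on the sliding jaw 87.5 mm behind (clamp +x) the jaw's inner face; the two dark cheeks of the carriage beside it are only 42 mm high, and nothing is above it. Axes: the rocker's own (the clamp's when engaged), z normal to the pad.
- computer: loose black mini computer, 90 (along the bar) x 110 x 26 mm, 0.5 kg, lying between the jaws on two rubber rests, its underside 36 mm and its top 62 mm above the desk. Origin: centre of its underside; axes roughly as the clamp's. The sliding jaw starts 4 to 12 mm from its side.
- screwdriver: grey-handled screwdriver, 170 mm long, lying on the desk beside the clamp (bystander)
- screw_jar: small clear jar with a grey cap, 48 mm diameter, 55 mm tall, beside the clamp (bystander); origin centre of its underside
- tape: roll of tape lying flat, 72 mm diameter, 19 mm tall, beside the clamp (bystander)
- air_can: aluminium spray can, 56 mm diameter, 190 mm tall, towards the side of the desk (bystander)
- mug: white mug, 80 mm diameter, 95 mm tall, towards the side of the desk (bystander)
- power_brick: black laptop power supply, 110 x 50 x 32 mm, towards the side of the desk (bystander)
Mind the look-alikes: they are no part of the job. What is shaped like the computer but orange or white is not meant.

How it is judged (in metres and radians):
On the way, in this order (a step that is already met when the one before it is completed fails the run):
1. the release pad is pressed down (pawl clear of the teeth) while the jaw is still closed (value of joint release above 0.17 rad and value of joint jaw below 0.015 m), for 0.1 s.
2. the jaw is pushed back to its end stops (value of joint jaw above 0.08 m), for 0.2 s.
At the end, for the whole second after the job is handed in: The jaw rests within 5 mm of its end stops (joint jaw above 0.080 m), having been released first; the computer lies flat on its rests within 15 mm of where it was, and the bystanders within 30 mm of where they were (value of joint jaw above 0.08 m and velocity of joint jaw between -0.01 and 0.01 m/s and distance of computer from where it was at the start of the episode below 0.015 m and angle between computer's own z axis and vertical below 0.05 rad and linear speed of computer below 0.01 m/s and distance of each of screwdriver, screw_jar, tape, air_can, mug, power_brick from where it was at the start of the episode below 0.03 m); the robot touches nothing.
It fails at once if the computer is lifted or shoved (more than 15 mm) (distance of computer from where it was at the start of the episode above 0.015 m).
It fails at once if the fingers press on the computer with more than 10 N (contact force between the fingers and computer above 10 N).
It fails at once if the jaw is pinched: fingers press on its face and on its back at once (contact force between the fingers and jaw_c0 above 3 N and contact force between the fingers and jaw_c1 above 3 N).
It fails at once if a bystander is lifted, carried or knocked away (more than 30 mm) (distance of any of screwdriver, screw_jar, tape, air_can, mug, power_brick from where it was at the start of the episode above 0.03 m).
It also fails if it takes over 38 s, if anything falls off the work surface, if the arm or the gripper's body presses on something with over 40 N, if the wrist force passes 120 N, or if a joint passes its speed limit or range.

## Working session

There is one attempt and no reset: what is moved stays moved. The work goes in short steps, Python scripts to look and compute and a tool call to move; the robot and the scene stay as the last step left them, time stands still between calls to the robot, and variables do not carry over. Pictures are saved under pics/ and viewed, about 8 in all and at most 12, crops included, and the job is handed in when it is done.

Besides the shell and the picture viewer there is one more tool, called by a JSON object that holds its "op" and its "data", one argument or row to a line. servo_tool: Moves the arm, as the interface text tells. Its arguments: {"type":"object","properties":{"targets":{"type":"array","items":{"type":"array"}},"gripper":{"type":"number"}},"required":["targets"]}

```bash
mkdir -p pics; python3 - <<'E'
from rig import telemetry, eyes
import cv2, numpy as np, pickle
s=telemetry.read_state(); print(s)
d={}
for n in("scene","top"):
    c=eyes.capture(n); cv2.imwrite(f"pics/{n}0.png",c["pixels"]); d[n]=c
    print(n,c["intrinsics"],c["extrinsics"])
pickle.dump(d,open("cams.pkl","wb"))
E
```

```text
{'time_s': 0.0, 'joint_positions': array([-8.43130227e+01,  3.02787777e+01,  8.21566574e+01, -5.94950428e-04,
        6.76883169e+01, -1.02293021e+01]), 'qvel': array([ 0.02378594, -0.10127873,  0.04911584, -0.0146207 ,  0.04385127,
       -0.06553544]), 'tau': array([-8.15218173e-04, -4.40042782e+01, -1.76596177e+01,  6.33046310e-02,
        5.81746758e-02, -1.67866492e-04]), 'position': array([ 0.17132605, -0.60029864,  0.22157214]), 'tcp_rot': array([[ 9.61662389e-01,  2.74236028e-01, -2.23589120e-04],
       [ 2.74235864e-01, -9.61660062e-01,  2.14829466e-03],
       [ 3.74123067e-04, -2.12725033e-03, -9.99997667e-01]]), 'force': array([ 0.25386571,  0.50672941, -0.22895574]), 'moment': array([-3.48034739e-02, -1.32429352e-02, -9.31926458e-05]), 'opening': 1.001484157962948}
scene [[551.79934647   0.         322.49406883]
 [  0.         551.79934647 235.8749416 ]
 [  0.           0.           1.        ]] [[ 0.10390114  0.77260483 -0.62632765  1.38574784]
 [ 0.99445828 -0.07054497  0.07794957 -0.10056262]
 [ 0.01603995 -0.63095577 -0.77565297  1.12780784]
 [ 0.          0.          0.          1.        ]]
top [[514.35800601   0.         318.58640745]
 [  0.         514.35800601 242.13057545]
 [  0.           0.           1.        ]] [[ 0.02253839 -0.99186207  0.12530625  0.36977923]
 [-0.9997284  -0.02310343 -0.00305772  0.00405277]
 [ 0.00592784 -0.1252033  -0.9921134   1.43791996]
 [ 0.          0.          0.          1.        ]]
```

View pics/top0.png

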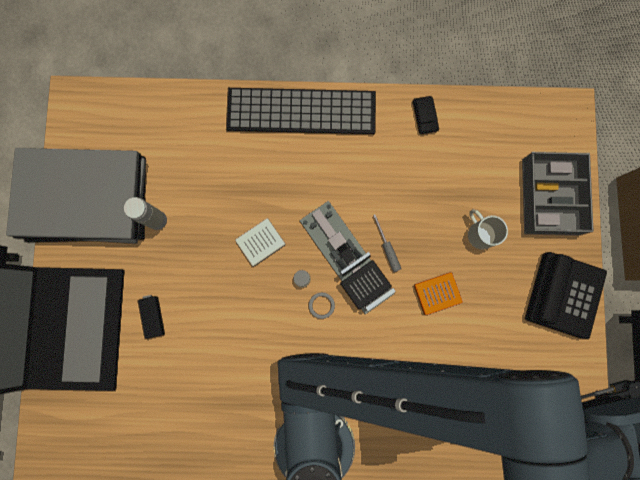

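View pics/scene0.png

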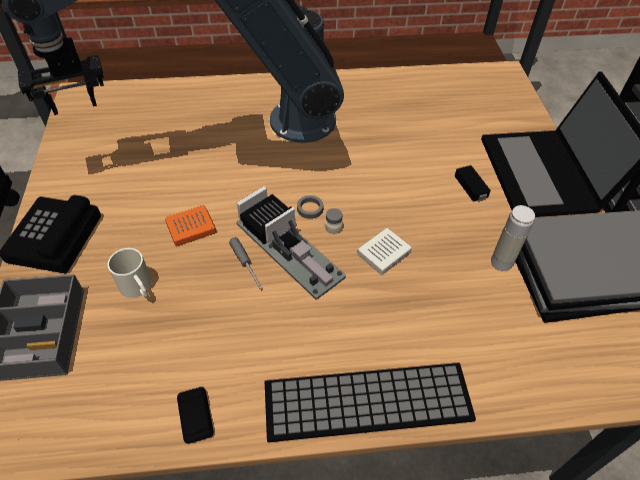

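The top view shows the clamp at (345,258), with the black computer at (367,286) between its jaws. The fixed jaw is at about (380,302) and the bar end at about (320,210). The look-alikes are orange at (438,293) and white at (260,242); neither is black or in the clamp. I'll confirm with an enlarged crop.

```bash
python3 - <<'E'
import cv2
a=cv2.imread("pics/top0.png")[195:320,285:410]; b=cv2.imread("pics/scene0.png")[180:305,225:350]
cv2.imwrite("pics/crop.png",cv2.hconcat([cv2.resize(x,(400,400),interpolation=cv2.INTER_CUBIC) for x in(a,b)]))
E
```

```text
(no output)
```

View pics/crop.png

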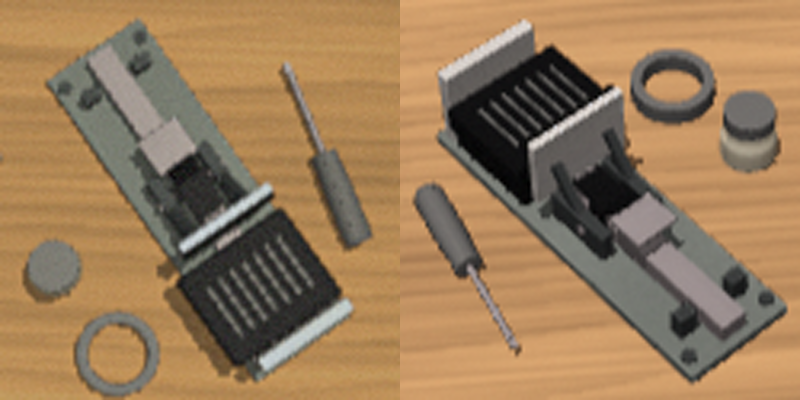

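The crop confirms the black computer in the clamp. The sliding jaw's plate is mid-clamp, with the light press pad behind it at crop (166,146). I'll fit the pose from both views.

```bash
cat > h.py <<'E'
import numpy as np,pickle
from scipy.optimize import least_squares
def proj(c,P):
    q=np.linalg.inv(c["extrinsics"])@np.c_[P,np.ones(len(P))].T
    u=c["intrinsics"]@q[:3]; return (u[:2]/u[2]).T
def clamp2w(p,P):
    c,s=np.cos(p[2]),np.sin(p[2]); P=np.asarray(P,float)
    return np.c_[p[0]+c*P[:,0]-s*P[:,1],p[1]+s*P[:,0]+c*P[:,1],P[:,2]]
E
python3 - <<'E'
from h import *
d=pickle.load(open("cams.pkl","rb"))
M=lambda xj:[(.16,.05,.012),(.16,-.05,.012),(-.146,.045,.09),(-.146,-.045,.09),(xj+.009,.043,.105),(xj+.009,-.043,.105),(xj+.0875,0,.056)]
T=np.array([(47,83),(140,20),(258,372),(350,305),(182,248),(270,188),(166,146)])/3.2+[285,195]
S=(np.array([(786,310),(695,378),(533,27),(442,72),(622,95),(532,150),(643,218)])-[400,0])/3.2+[225,180]
f=lambda p:np.r_[proj(d["top"],clamp2w(p,M(p[3])))-T,proj(d["scene"],clamp2w(p,M(p[3])))-S].ravel()
r=least_squares(f,[.4,0,.5,-.03],loss='soft_l1'); p=r.x
print(p,np.degrees(p[2]));print(f(p).reshape(-1,2).round(1))
print(clamp2w(p,[(p[3]+.0875,0,.056),(p[3],0,.085)]))
np.save("p.npy",p)
E
```

```text
[ 0.51156016 -0.07803548  0.61913145 -0.03871825] 35.47361879689509
[[-0.5 -1.5]
 [-0.1 -1.4]
 [-0.1 -1.8]
 [-0.6 -0.4]
 [-0.7 -0.9]
 [-1.1 -0.6]
 [ 0.  -0.6]
 [-0.  -2.2]
 [-2.2 -1. ]
 [-0.7 -2.6]
 [-0.4 -0.2]
 [-0.9 -2.3]
 [-0.1 -2.3]
 [-0.1 -0.9]]
[[ 0.55128718 -0.04972607  0.056     ]
 [ 0.48002868 -0.10050477  0.085     ]]
```

{"op": "servo_tool", "data": {
  "targets": [
    [[0.015,-0.013,0],[0,0,-0.01]],
    [[0.052,-0.042,0],[0,0,-0.034]],
    [[0.098,-0.081,0],[0,0,-0.065]],
    [[0.144,-0.119,0],[0,0,-0.096]],
    [[0.191,-0.157,0],[0,0,-0.127]],
    [[0.237,-0.195,0],[0,0,-0.157]],
    [[0.284,-0.234,0],[0,0,-0.188]],
    [[0.33,-0.272,0],[0,0,-0.219]],
    [[0.377,-0.31,0],[0,0,-0.25]],
    [[0.423,-0.348,0],[0,0,-0.28]],
    [[0.47,-0.387,0],[0,0,-0.311]],
    [[0.516,-0.425,0],[0,0,-0.342]]
  ],
  "gripper": 0
}}

```text
time_s: 1.6
position: [0.551, -0.0477, 0.2226]
tcp_rot: [[0.813, 0.583, -0.001], [0.583, -0.813, 0.0], [-0.0, -0.001, -1.0]]
force: [0.7, -1.2, -0.0]
opening: 0.007
```

{"op": "servo_tool", "data": {
  "targets": [
    [[0,0,0],[0,0,0]],
    [[0,0,0],[0,0,0]],
    [[0,0,0],[0,0,0]]
  ]
}}

```text
time_s: 1.98
position: [0.55, -0.0516, 0.2225]
tcp_rot: [[0.815, 0.58, -0.001], [0.58, -0.815, 0.0], [-0.001, -0.001, -1.0]]
force: [-0.1, 0.5, -0.9]
opening: 0.002
```

```bash
python3 - <<'E'
from h import *
from rig import telemetry, eyes
import cv2
s=telemetry.read_state(); c=eyes.capture("wrist"); pickle.dump((s,c),open("w1.pkl","wb"))
print(s["time_s"],s["position"],s["tcp_rot"],s["force"],s["opening"])
print(c["T_tool_cam"],c["intrinsics"])
T=np.eye(4);T[:3,:3]=s["tcp_rot"];T[:3,3]=s["position"]; c["extrinsics"]=T@c["T_tool_cam"]
p=np.load("p.npy");x=p[3]
P=[(x+.07,.02,.056),(x+.105,.02,.056),(x+.105,-.02,.056),(x+.07,-.02,.056),(x+.013,.043,.105),(x+.013,-.043,.105),(.16,.05,.012),(.16,-.05,.012),(-.152,.045,.09),(-.152,-.045,.09)]
im=c["pixels"].copy()
for q in proj(c,clamp2w(p,P)): cv2.circle(im,tuple(int(v) for v in q.round()),3,(0,0,255),1); print(q.round(1))
cv2.imwrite("pics/w1.png",im)
E
```

```text
1.975 [ 0.54999906 -0.05157049  0.22247539] [[ 8.14865003e-01  5.79649911e-01 -1.00353880e-03]
 [ 5.79650220e-01 -8.14865401e-01  2.13327942e-05]
 [-8.05383498e-04 -5.99084836e-04 -9.99999496e-01]] [-0.12513868  0.49765621 -0.87120804] 0.0023965184214241346
[[-1.68050912e-03 -9.57871961e-01 -2.87190673e-01  7.79341800e-02]
 [ 9.99998488e-01 -1.73816498e-03 -5.42046735e-05 -6.41423731e-04]
 [-4.47263634e-04 -2.87190330e-01  9.57873433e-01 -1.63247295e-01]
 [ 0.00000000e+00  0.00000000e+00  0.00000000e+00  1.00000000e+00]] [[392.91129914   0.         321.61327295]
 [  0.         392.91129914 241.02824256]
 [  0.           0.           1.        ]]
[298.7 234.8]
[297.9 195.1]
[345.2 194.9]
[344.6 234.7]
[267.7 320.8]
[375.9 320.5]
[264.8  81.4]
[377.8  81.1]
[273.4 435.9]
[370.9 435.7]
```

View pics/w1.png

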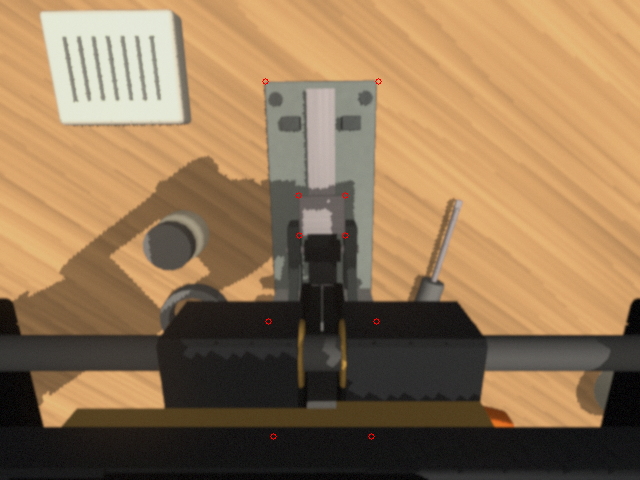

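The wrist view matches the fit: the pad lies at about (322,215) between the reprojected corners. I'll descend onto it.

{"op": "servo_tool", "data": {
  "targets": [
    [[0.001,0,0.02],[0,0,0]],
    [[0.003,0,0.06],[0,0,0]],
    [[0.005,0,0.1],[0,0,0]],
    [[0.005,0,0.135],[0,0,0]],
    [[0.005,0,0.152],[0,0,0]],
    [[0.005,0,0.152],[0,0,0]],
    [[0.005,0,0.152],[0,0,0]]
  ]
}}

```text
time_s: 2.9
position: [0.5561, -0.0485, 0.0717]
tcp_rot: [[0.814, 0.58, 0.002], [0.58, -0.814, -0.001], [0.002, 0.002, -1.0]]
force: [0.4, -0.2, -0.3]
opening: 0.008
```

{"op": "servo_tool", "data": {
  "targets": [
    [[0,0,0.004],[0,0,0]],
    [[0,0,0.008],[0,0,0]],
    [[0,0,0.011],[0,0,0]],
    [[0,0,0.014],[0,0,0]],
    [[0,0,0.016],[0,0,0]],
    [[0,0,0.018],[0,0,0]],
    [[0,0,0.018],[0,0,0]]
  ]
}}

```text
time_s: 3.78
position: [0.5556, -0.048, 0.0526]
tcp_rot: [[0.814, 0.581, 0.001], [0.581, -0.814, -0.0], [0.0, 0.001, -1.0]]
force: [1.4, -0.2, 0.6]
opening: 0.007
```

{"op": "servo_tool", "data": {
  "targets": [
    [[0,0,0.002],[0,0,0]],
    [[0,0,0.003],[0,0,0]],
    [[0,0,0.004],[0,0,0]],
    [[0,0,0.005],[0,0,0]],
    [[0,0,0.006],[0,0,0]],
    [[0,0,0.006],[0,0,0]]
  ]
}}

```text
time_s: 4.53
position: [0.5559, -0.0479, 0.0488]
tcp_rot: [[0.814, 0.581, 0.002], [0.581, -0.814, -0.0], [0.001, 0.002, -1.0]]
force: [-1.5, 2.3, 16.4]
opening: 0.006
```

The pad is firm at 16 N with the TCP at 48.8 mm, which fits fully pressed. I'll lift off and check.

{"op": "servo_tool", "data": {
  "targets": [
    [[0,0,0],[0,0,0]],
    [[0,0,-0.01],[0,0,0]],
    [[0,0,-0.05],[0,0,0]],
    [[0,0,-0.1],[0,0,0]],
    [[0,0,-0.15],[0,0,0]],
    [[-0.02,0,-0.176],[0,0,0]],
    [[-0.07,0,-0.176],[0,0,0]],
    [[-0.11,0,-0.176],[0,0,0]],
    [[-0.122,0,-0.176],[0,0,0]],
    [[-0.122,0,-0.176],[0,0,0]],
    [[-0.122,0,-0.176],[0,0,0]]
  ]
}}

```text
time_s: 5.9
position: [0.4568, -0.1185, 0.2225]
tcp_rot: [[0.814, 0.581, 0.001], [0.581, -0.814, 0.0], [0.001, 0.0, -1.0]]
force: [0.4, 0.4, -0.3]
opening: 0.003
```

```bash
python3 - <<'E'
from h import *
from rig import telemetry, eyes
import cv2
s=telemetry.read_state(); c=eyes.capture("wrist")
print(s["time_s"],s["position"],s["force"])
T=np.eye(4);T[:3,:3]=s["tcp_rot"];T[:3,3]=s["position"]; c["extrinsics"]=T@c["T_tool_cam"]
p=np.load("p.npy");x=p[3]
R=lambda v:np.array(v)
P=[(x+.07,.02,.056),(x+.105,.02,.056),(x+.105,-.02,.056),(x+.07,-.02,.056),(x+.013,.043,.105),(x+.013,-.043,.105),(x,.043,.105),(x,-.043,.105)]
im=c["pixels"].copy()
for q in proj(c,clamp2w(p,P)): cv2.circle(im,tuple(int(v) for v in q.round()),3,(0,0,255),1); print(q.round(1))
cv2.imwrite("pics/w2.png",cv2.resize(im[60:360,160:480],None,fx=2,fy=2,interpolation=cv2.INTER_CUBIC))
t=np.array([*clamp2w(p,[(x-.0095,0,.076)])[0]]); print("target",t,"tool shift now",s["tcp_rot"].T@(t-s["position"]))
E
```

```text
5.9 [ 0.45682664 -0.11852126  0.22248241] [ 0.35328115  0.37054791 -0.2601046 ]
[295.4  95. ]
[294.5  46.2]
[346.9  46.1]
[346.1  95. ]
[260.2 175.6]
[381.3 175.6]
[261.  193.8]
[380.5 193.7]
target [ 0.47229204 -0.10601789  0.076     ] tool shift now [ 0.01976856 -0.00122809  0.14649337]
```

View pics/w2.png

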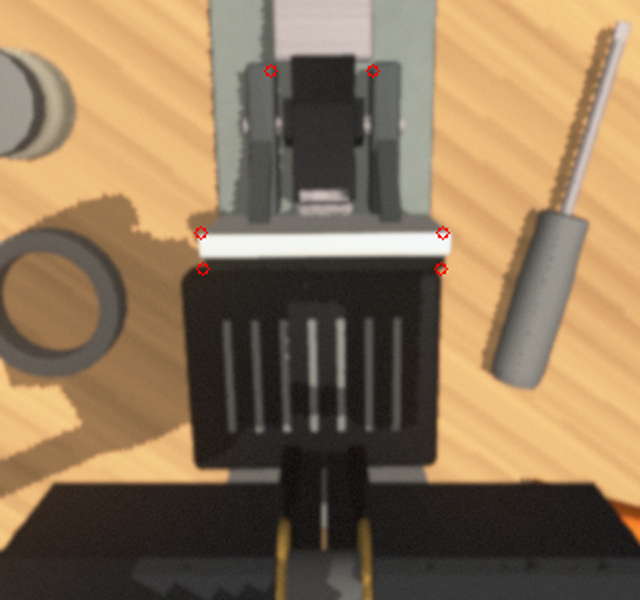

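The jaw has not moved: the plate edges still lie at the predicted points, and the pad's front edge has shifted about 5 mm back, as expected when pressed. I'll go down in front of the face, above the computer, and push.

{"op": "servo_tool", "data": {
  "targets": [
    [[0.003,0,0.02],[0,0,0]],
    [[0.006,-0.001,0.06],[0,0,0]],
    [[0.01,-0.001,0.1],[0,0,0]],
    [[0.01,-0.001,0.13],[0,0,0]],
    [[0.01,-0.001,0.145],[0,0,0]],
    [[0.01,-0.001,0.145],[0,0,0]],
    [[0.01,-0.001,0.145],[0,0,0]]
  ]
}}

```text
time_s: 6.82
position: [0.4643, -0.112, 0.0778]
tcp_rot: [[0.814, 0.582, 0.001], [0.582, -0.814, -0.0], [0.001, 0.001, -1.0]]
force: [-0.7, -0.2, -0.1]
opening: 0.005
```

{"op": "servo_tool", "data": {
  "targets": [
    [[0.003,0,0],[0,0,0]],
    [[0.006,0,0],[0,0,0]],
    [[0.009,0,0],[0,0,0]],
    [[0.012,0,0],[0,0,0]],
    [[0.016,0,0],[0,0,0]],
    [[0.02,0,0],[0,0,0]],
    [[0.025,0,0],[0,0,0]],
    [[0.025,0,0],[0,0,0]]
  ]
}}

```text
time_s: 7.82
position: [0.4842, -0.0971, 0.0774]
tcp_rot: [[0.814, 0.581, 0.001], [0.581, -0.814, 0.0], [0.001, -0.0, -1.0]]
force: [-1.5, -0.7, 0.1]
opening: 0.003
```

It slides freely at low force, so the ratchet is released. Continuing.

{"op": "servo_tool", "data": {
  "targets": [
    [[0.005,0,0],[0,0,0]],
    [[0.012,0,0],[0,0,0]],
    [[0.02,0,0],[0,0,0]],
    [[0.028,0,0],[0,0,0]],
    [[0.036,0,0],[0,0,0]],
    [[0.044,0,0],[0,0,0]],
    [[0.051,0,0],[0,0,0]],
    [[0.057,0,0],[0,0,0]],
    [[0.062,0,0],[0,0,0]],
    [[0.065,0,0],[0,0,0]],
    [[0.067,0,0],[0,0,0]],
    [[0.067,0,0],[0,0,0]]
  ]
}}

```text
time_s: 9.32
position: [0.5386, -0.0587, 0.0775]
tcp_rot: [[0.814, 0.581, 0.001], [0.581, -0.814, -0.0], [0.0, 0.0, -1.0]]
force: [-2.5, -0.2, -0.9]
opening: 0.002
```

{"op": "servo_tool", "data": {
  "targets": [
    [[0.002,0,0],[0,0,0]],
    [[0.004,0,0],[0,0,0]],
    [[0.005,0,0],[0,0,0]],
    [[0.006,0,0],[0,0,0]],
    [[0.006,0,0],[0,0,0]],
    [[0.006,0,0],[0,0,0]]
  ]
}}

```text
time_s: 10.07
position: [0.5391, -0.0583, 0.0775]
tcp_rot: [[0.812, 0.583, -0.009], [0.583, -0.812, -0.004], [-0.01, -0.002, -1.0]]
force: [-13.9, -11.8, 5.7]
opening: 0.003
```

It is against the stops: about 18 N, with no further motion. Backing off and checking.

{"op": "servo_tool", "data": {
  "targets": [
    [[-0.004,0,0],[0,0,0]],
    [[-0.012,0,0],[0,0,0]],
    [[-0.03,0,0],[0,0,0]],
    [[-0.04,0,-0.02],[0,0,0]],
    [[-0.05,0,-0.06],[0,0,0]],
    [[-0.05,0,-0.11],[0,0,0]],
    [[-0.05,0,-0.15],[0,0,0]],
    [[-0.05,0,-0.17],[0,0,0]],
    [[-0.05,0,-0.17],[0,0,0]],
    [[-0.05,0,-0.17],[0,0,0]]
  ]
}}

```text
time_s: 11.32
position: [0.5017, -0.0842, 0.2466]
tcp_rot: [[0.814, 0.581, -0.001], [0.581, -0.814, 0.001], [-0.001, -0.001, -1.0]]
force: [0.0, 0.5, 0.3]
opening: 0.008
```

```bash
python3 - <<'E'
from h import *
from rig import telemetry, eyes
import cv2
s=telemetry.read_state(); c=eyes.capture("wrist")
print(s["time_s"],s["position"],s["force"])
T=np.eye(4);T[:3,:3]=s["tcp_rot"];T[:3,3]=s["position"]; c["extrinsics"]=T@c["T_tool_cam"]
p=np.load("p.npy");x=p[3]+.083
P=[(x+.013,.043,.105),(x+.013,-.043,.105),(x,.043,.105),(x,-.043,.105)]
im=c["pixels"].copy()
for q in proj(c,clamp2w(p,P)): cv2.circle(im,tuple(int(v) for v in q.round()),3,(0,0,255),1)
b=eyes.capture("scene")["pixels"][160:310,150:350]
cv2.imwrite("pics/w3.png",cv2.vconcat([im[20:320,100:500],cv2.resize(b,(400,300))]))
E
```

```text
11.325 [ 0.50169271 -0.08420376  0.24663645] [0.02479126 0.50760567 0.31748598]
```

View pics/w3.png

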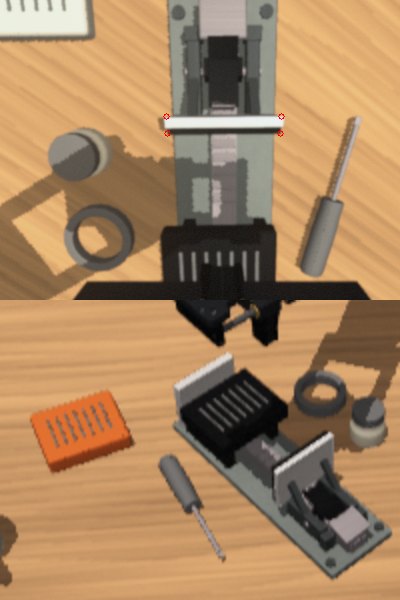

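The jaw is at the end stops, with its plate on the marks for about 83 mm of travel. The computer and bystanders look undisturbed, and the arm is clear.

```bash
python3 -c "
from rig import order; print(order.hand_in())"
```

```text
the job is handed in; nothing more can be done
None
```

I pressed the ratchet release pad fully down with the closed fingers, pushed the jaw back against its end stops, backed the arm off and handed the job in at about 11 s. The hand-in gives no verdict, so these checks are my own:

- **Release pad:** it went firm at 16 N with the fingertips at 48.8 mm. The wrist picture afterwards showed the pad shifted about 5 mm back and the jaw still closed.
- **Jaw:** it slid back at about 2–3 N and stopped dead at about 18 N. The fingers had then moved about 82 mm from the estimated contact point. The last picture fits a travel of about 83 mm from its starting position, which was 0 to 4 mm.
- **Uncertainty:** my position fit is good to about 2–4 mm, so the exact joint value is not measured. The dead stop is the better evidence that the jaw is against its stops.
- **Computer and other things:** in the last pictures the computer still lies flat on its rests, and the screwdriver, jar and tape look unmoved. The can, mug and power supply were outside that crop, but the arm did not go near them at low height.
- **Arm:** it is clear of everything, with the force reading near zero.

No check failed or disagreed.

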